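Put the ink sample away and shut the box

TASK

Put the blue ink sample away: stand the bottle in the free well of the sample box, then push the open lid from behind, past upright, and let go so that its own weight swings it down. It comes to rest on a spring lifter pin, still ajar; press it down on its yellow pad until it snaps past the catch and stays shut. Be gentle: never push on the lid with more than 25 N, and leave the other bottles and the ink knife alone.

Things in the scene. Friction and masses are not known exactly. Their poses are not given: they have to be found in the camera images.
- box: Fixed aluminium sample box, 180 mm (its x) by 240 mm (its y), 120 mm tall, walls 5 mm, 6 mm rubber seal on the rim. Origin at the centre of its underside, z up. Hinge along its +x rim; spring catch, a black block with a steel plunger, on the middle of its -x face, standing out 34 mm. Handles on the y faces stand out 24 mm. A lifter pin stands 27 mm above the rim in the -x -y corner.
- free_well (a point): Centre of the mouth of the empty well in the grey rack in the box, 35 mm above the bench, 85 mm below the rim. The well is round, 50 mm wide, 20 mm deep: a bottle in it has its foot 15 mm above the bench. 75 mm from the inside of the box's -x wall; the green bottle stands 110 mm away along the box's -y.
- lid (a joint): Lid angle (rad): 0 level, 1.57 upright, more when leaning back; starts at 1.78 to 1.93, stop at 1.97. Green plate, 217 mm from hinge to free edge, 250 mm wide, 8 mm thick, 0.36 to 0.56 kg. Falling, it comes to rest ajar on the lifter pin at about 0.12. Latched and let go, it stays at -0.02 to 0.055, differing from box to box; not latched, the pin lifts it again to about 0.12.
- lid_hinge (a point): Middle of the hinge line, 126 mm above the bench, at the lid plate's inner face. The hinge is stiff and damped (friction 0.2 N m): it holds the lid where it is left near upright and takes some 1 to 4 N at the free edge to turn. Only well past upright, below about 1.0 rad, does the lid's weight take over; it then sinks in 1 to 3 s.
- lid_edge (a point): Middle of the lid's free edge, 217 mm from the hinge line, half-way through the plate. Its z points out of the lid's outer face: up when shut; when open, away from the box, along the box's +x. This outer face is the one to push on.
- lid_pad (a point): Centre of the yellow pad (60 by 26 mm) on the lid's outer face, 200 mm from the hinge line; z points out of the face. Press here, at some 5 mm/s: the pin resists with 2 to 6 N, the catch takes 7 to 12 N and gives; 2 mm past the snap comes a hard stop. Catch and stop vary in height by 14 mm from box to box, unmeasured: feel for them; a fixed depth falls short or exceeds 25 N.
- blue_ink_center (a point): The blue ink bottle, 44 mm across and 90 mm tall, with a silver cap 28 mm across that takes up the top 20 mm; upright. The point is on its axis half-way up (45 mm above its foot). Mass about 0.16 kg. It is one of three bottles standing on the bench.
- yellow_ink_center (a point): Bystander: a yellow ink bottle, 44 mm across and 90 mm tall, with a silver cap 28 mm across that takes up the top 20 mm; upright. The point is on its axis half-way up (45 mm above its foot).
- black_ink_center (a point): Bystander: a black ink bottle, 44 mm across and 90 mm tall, with a silver cap 28 mm across that takes up the top 20 mm; upright. The point is on its axis half-way up (45 mm above its foot).
- green_ink_center (a point): Bystander: a green ink bottle, 44 mm across and 90 mm tall, with a silver cap 28 mm across that takes up the top 20 mm; upright. The point is on its axis half-way up (45 mm above its foot). It stands in the other well of the box.
- ink_knife_grip (a point): Bystander: an ink knife (spatula) with a red handle, lying flat on the bench to the right of the bottles. The point is on its handle.
Things that resemble listed ones, but are neither listed nor needed, are in the scene too. Several things look just like the part that bears blue_ink_center: the one meant starts farthest from the robot's base.

How it is judged:
On the way, in this order (a step that is already met when the one before it is completed fails the run):
1. the blue bottle stands at the bottom of the free well, let go, with the lid still open (horizontal distance between blue_ink_center and free_well below 0.007 m and z of blue_ink_center in the frame of box below 0.066 m and angle between blue_ink_center's own z axis and vertical below 0.12 rad and contact force between the fingers and blue_ink below 0.1 N and value of joint lid above 1.5 rad), for 0.2 s.
2. the lid, past upright and untouched by the robot, is swinging down by its own weight (value of joint lid between 0.2 and 0.9 rad and velocity of joint lid below -0.15 rad/s and contact force between each of the fingers, the arm and lid below 0.1 N), for 0.1 s.
3. the lid has been pressed past the catch, home (value of joint lid below 0.06 rad), for 0.2 s.
At the end, for the whole second after the job is handed in: The blue bottle stands upright (within 0.12 rad) at the bottom of the free well (within 7 mm of its axis, its centre no more than 66 mm above the bench), and the lid is at rest past the catch, held at less than 0.06 rad (horizontal distance between blue_ink_center and free_well below 0.007 m and z of blue_ink_center in the frame of box below 0.066 m and angle between blue_ink_center's own z axis and vertical below 0.12 rad and value of joint lid below 0.06 rad and velocity of joint lid between -0.05 and 0.05 rad/s); the robot touches nothing.
It fails at once if the robot pushes on the lid with more than 25 N (contact force between any of the fingers, the arm and lid above 25 N).
It fails at once if the yellow bottle is shifted by more than 20 mm or tipped (distance of yellow_ink_center from where it was at the start of the episode above 0.02 m or angle between yellow_ink_center's own z axis and vertical above 0.3 rad).
It fails at once if the black bottle is shifted by more than 20 mm or tipped (distance of black_ink_center from where it was at the start of the episode above 0.02 m or angle between black_ink_center's own z axis and vertical above 0.3 rad).
It fails at once if the green bottle is shifted by more than 20 mm or tipped (distance of green_ink_center from where it was at the start of the episode above 0.02 m or angle between green_ink_center's own z axis and vertical above 0.3 rad).
It fails at once if the ink knife is shifted by more than 30 mm (distance of ink_knife_grip from where it was at the start of the episode above 0.03 m).
It also fails if it takes over 66 s, if anything falls off the work surface, if the arm or the gripper's body presses on something with over 40 N, if the wrist force passes 120 N, or if a joint passes its speed limit or range.

ROBOT

A 6-joint arm with a two-finger parallel gripper is mounted at the origin on the work surface. World frame = base frame: x ahead of the robot, y to its left, z up, the work surface at z = 0. Lengths are in m, angles in rad, forces in N, time in s.
With the tool pointing down it reaches from about 0.35 to 0.725 m from the base axis. Payload 6 kg.
Tool frame: the origin (TCP) lies midway between the tips of the shut fingers; the grasp point (between the pads) lies 19 mm behind it (arm.pinch_z is the distance from the TCP to the grasp point, in m); z points along the fingers, y is the line along which they close (so a half turn about z gives the same grasp; the last joint's range is limited). The gripper opens to 85 mm and grips with 20 to 120 N. Pads are 22 mm wide; open, the fingers measure 114 mm over their backs; the gripper's body (76 mm by 85 mm) begins 54 mm behind the grasp point. The pads swing forward as they close: fully open they stand 13 mm farther back than shut.
Start: joints at [-0.909, 0.04, 0.085, 0, -1.615, -0.334], TCP at [0.193, -0.568, 0.231] pointing down, gripper open.
Joint ranges: [-2.56, 2.56], [-1.29, 2.01], [-1.08, 1.49], [-3.29, 1.98], [-2.81, -0.18], [-2.99, 2.99]. Speed limits (rad/s): [2.57, 2.57, 3.01, 3.14, 3.14, 3.14].

INTERFACE

Orientations are given as a rotation vector (axis times angle).
In Python, from rig import arm gives the robot as it stands.
- The arm moves only by the tool arm_command, never from a script. Its arguments are lists of equal length, an entry for each row: "delta_rot": the turn, a rotation vector about the tool's x, y, z in degrees, a list of three; "slide": the shift along the tool's x, y, z in cm, a list of three; "gripper": the finger opening in cm, from 0 to 8.54. In form: {"delta_rot": [[wx, wy, wz], ...], "slide": [[tx, ty, tz], ...], "gripper": [gripper, ...]}. A call has 1 to 5 rows; each row shifts and turns the commanded pose from where the row before left it, along the tool's axes as they then stand; what a row does not reach is not made up. A row lasts 1/12 s, in which the tool goes at most 41.7 mm and 7.16 degrees, less where a joint would pass 70% of its speed; a pose out of reach is approached as far as the arm can. A call with a gripper value outside its range is refused whole. The fingers move at their own pace and stop on an object; "newtons" is the grip in N (left out, the last holds). Time passes only in rows, so rows that do not move let the fingers close. It gives the time, the measured TCP pose, the force, the opening and the grip force at its end, in the units of the state.
- arm.sense(): the state, without advancing time (a new reading comes with each control period).
- arm.snapshot(name): name is "side" or "top" or "wrist"; returns a dict with "image" (420x560x3 uint8, red, green, blue), "z_map" (420x560 float32, m along the optical axis (not along the pixel's ray), 0 where there is no reading), "camera_matrix" (3x3 intrinsics, pixels), "distortion" ([k1, k2, p1, p2, k3] as OpenCV has them; the pictures are not rectified), "world_from_camera" (4x4, takes a point from camera to world coordinates). Camera axes: x right, y down, z forward; pixel columns grow to the right and rows downward; lengths in m; the calibration is good to about 2 mm. A picture is of the moment at which its call begins.
- arm.sign_off(): hands the job in; it is judged then, once.
The state is a dict: "clock": time; "q": joint angles; "joint_velocities": joint speeds; "joint_efforts": joint torques, N m; "eef_pos": TCP position; "tool_rot": TCP orientation; "force": force on the tool from outside, world axes, zero at the start; "ft_torque": the same for the moment, N m; "grip_width": opening from 0.0 (shut) to 1.0 (fully open); "grip_force": force on a finger pad.
Only numpy, scipy, OpenCV 4.12 (cv2) and the standard library are available. Lean on these libraries where they do the work, as an engineer would, in place of code of your own. Each camera call takes 0.05 s, during which the arm holds its last target. There are 200 camera calls.

## Working session

There is one attempt and no reset: what is moved stays moved. The work goes in short steps, Python scripts to look and compute and a tool call to move; the robot and the scene stay as the last step left them, time stands still between calls to the robot, and variables do not carry over. Pictures are saved under pics/ and viewed, at most 10 in all, crops included, and the job is handed in when it is done.

Besides the shell and the picture viewer there is one more tool, called as name(argument=value, ...) on one line, values as JSON. arm_command: Moves the arm, as the interface text tells. Its arguments: {"type":"object","properties":{"delta_rot":{"type":"array","items":{"type":"array","items":{"type":"number"}}},"slide":{"type":"array","items":{"type":"array","items":{"type":"number"}}},"gripper":{"type":"array","items":{"type":"number"}},"newtons":{"type":"number"}},"required":["delta_rot","slide","gripper"]}

```bash
mkdir -p pics; cat > h.py <<'E'
import numpy as np, cv2
from rig import arm
from scipy.spatial.transform import Rotation as R
def snap(n,save=None):
    s=arm.snapshot(n)
    if save: cv2.imwrite('pics/'+save,s['image'][:,:,::-1])
    return s
def cloud(s):
    K=s['camera_matrix'];z=s['z_map'];h,w=z.shape
    u,v=np.meshgrid(np.arange(w),np.arange(h))
    p=cv2.undistortPoints(np.stack([u,v],-1).reshape(-1,1,2).astype(np.float64),K,np.array(s['distortion'])).reshape(h,w,2)
    P=np.dstack([p*z[...,None],z])
    T=s['world_from_camera']
    return np.where(z[...,None]>0,P@T[:3,:3].T+T[:3,3],np.nan)
def st():
    s=arm.sense();print({k:np.round(s[k],3).tolist() for k in('clock','q','eef_pos','tool_rot','force','grip_width','grip_force')});print(np.round(R.from_rotvec(s['tool_rot']).as_matrix(),3).tolist());return s
E
python3 - <<'E'
from h import *
a=snap('top');b=snap('side');st()
np.savez('c.npz',top=cloud(a),side=cloud(b),ti=a['image'],si=b['image'])
im=np.vstack([a['image'],b['image']]);cv2.imwrite('pics/a.png',cv2.resize(im[:,:,::-1],(400,600)) )
cv2.imwrite('pics/top.png',a['image'][:,:,::-1]);cv2.imwrite('pics/side.png',b['image'][:,:,::-1])
E
```

```text
{'clock': 0.1, 'q': [-0.909, 0.041, 0.084, -0.0, -1.615, -0.334], 'eef_pos': [0.193, -0.568, 0.23], 'tool_rot': [0.512, -3.099, -0.002], 'force': [0.861, -0.225, -0.135], 'grip_width': 0.997, 'grip_force': 0.0}
[[-0.947, -0.322, -0.001], [-0.322, 0.947, 0.001], [0.0, 0.002, -1.0]]
```

View pics/top.png

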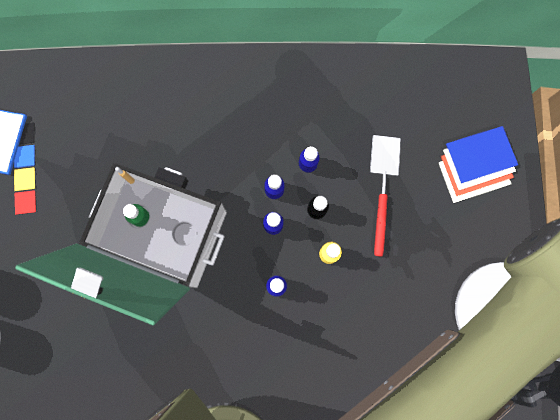

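View pics/side.png

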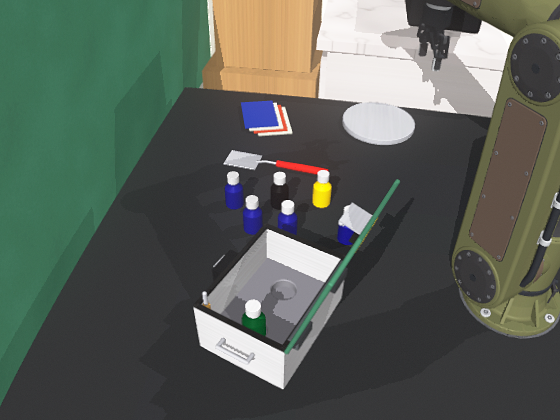

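The top view shows four blue candidates at (310,158), (274,185), (273,222) and (277,286). Black is at (317,207), yellow at (330,252), green in the box at (133,212) and the free well at (182,233). The lid leans toward the bottom of the image.

```bash
python3 - <<'E'
from h import *
d=np.load('c.npz');T=d['top'];S=d['side'];ti=d['ti'];si=d['si']
cv2.imwrite('pics/crop.png',cv2.resize(ti[120:340,0:350,::-1],None,fx=2.2,fy=2.2,interpolation=cv2.INTER_CUBIC))
for n,(u,v) in dict(b1=(310,153),b2=(275,180),b3=(272,217),b4=(277,286),blk=(319,201),yel=(333,247),grn=(131,210),well=(182,233),knife=(381,220)).items():
    w=T[v-9:v+10,u-9:u+10].reshape(-1,3);c=ti[v-9:v+10,u-9:u+10].reshape(-1,3).astype(int)
    m=w[:,2]>np.nanmax(w[:,2])-.006
    k=w[m];print(n,np.round([(k[:,0].max()+k[:,0].min())/2,(k[:,1].max()+k[:,1].min())/2,np.median(k[:,2])],4),m.sum(),np.round(np.hypot(*np.median(k,0)[:2]),3), np.round(np.ptp(k,0),3))
for n,uv in dict(lidTL=(18,267),lidBR=(152,321),hR=(188,289),hL=(85,243),rimTR=(225,207),rimTL=(118,168),rimBR=(195,285),rackL=(165,205),well=(182,233),white=(87,283)).items():
    print(n,np.round(T[uv[1],uv[0]],4))
E
```

```text
b1 [ 0.6445 -0.1864  0.0898] 102 0.672 [0.026 0.026 0.006]
b2 [ 0.583  -0.1092  0.0893] 98 0.593 [0.026 0.025 0.006]
b3 [ 0.5025 -0.1054  0.0898] 69 0.513 [0.025 0.023 0.006]
b4 [ 0.3657 -0.1114  0.0897] 94 0.383 [0.026 0.024 0.006]
blk [ 0.5374 -0.2048  0.0893] 88 0.573 [0.026 0.025 0.006]
yel [ 0.4369 -0.2312  0.0901] 45 0.492 [0.025 0.021 0.006]
grn [0.5201 0.19   0.1049] 73 0.555 [0.028 0.027 0.006]
well [0.4817 0.1069 0.0328] 32 0.505 [0.04  0.011 0.006]
knife [ 0.5089 -0.3491  0.0192] 50 0.615 [0.041 0.015 0.006]
lidTL [0.3899 0.3096 0.3306]
lidBR [0.306  0.0853 0.3303]
hR [0.359  0.0608 0.1333]
hL [0.4507 0.2731 0.1259]
rimTR [ 0.5446  0.0015 -0.002 ]
rimTL [0.6013 0.2069 0.1414]
rimBR [0.369  0.0612 0.0378]
rackL [0.5436 0.1305 0.0348]
well [0.4843 0.0956 0.012 ]
white [0.3648 0.1893 0.3373]
```

View pics/crop.png

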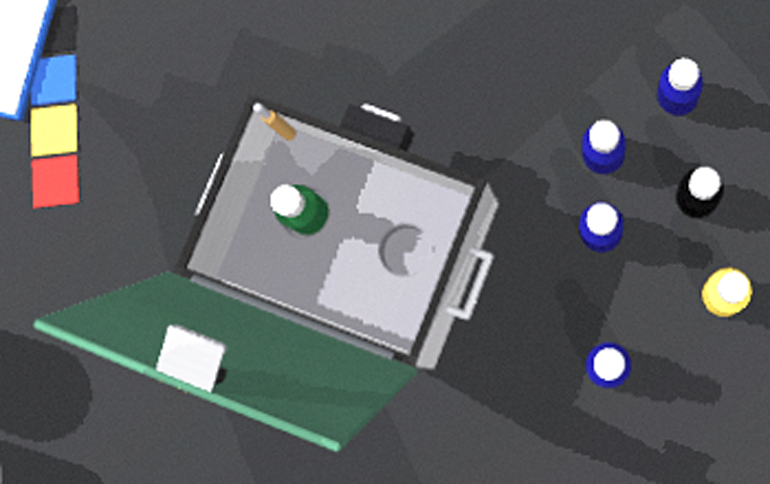

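Blue candidates by distance from the base, all in top-view pixels: (310,158) 0.672 m, (274,185) 0.593, (273,222) 0.513, (277,286) 0.383. I choose (310,158), which the crop confirms as a blue body with a silver cap. Next come the box, well and lid fits, plus the arm profile.

```bash
python3 - <<'E'
from h import *
from scipy.optimize import least_squares
d=np.load('c.npz')
for n in('top','side'):
    P=d[n].reshape(-1,3);P=P[~np.isnan(P).any(1)]
    near=(P[:,0]>.3)&(P[:,0]<.68)&(P[:,1]>-.0)&(P[:,1]<.36)
    rim=P[near&(abs(P[:,2]-.122)<.008)]
    # template: rim outline, fit pose by points lying on wall bands (|x| in 85..90 or |y| in115..120)
    def res(p,Q=rim):
        c,s=np.cos(p[2]),np.sin(p[2]);x=(Q[:,0]-p[0])*c+(Q[:,1]-p[1])*s;y=-(Q[:,0]-p[0])*s+(Q[:,1]-p[1])*c
        q=np.maximum(abs(x)-.0875,abs(y)-.1175);return q
    f=least_squares(res,[.49,.14,np.arctan2(.397,-.918)],loss='soft_l1',f_scale=.003);p=f.x
    c,s=np.cos(p[2]),np.sin(p[2]);A=np.array([[c,-s],[s,c]])
    print(n,len(rim),'box',np.round(p,4),'med res',np.median(abs(res(p))),'well?',np.round(p[:2]+A@[-.01,.055],4),'grn?',np.round(p[:2]+A@[-.01,-.055],4))
    L=np.c_[(P[:,:2]-p[:2])@A,P[:,2]]
    w=L[(abs(L[:,0])<.08)&(abs(L[:,1]-.055)<.05)&(L[:,2]<.025)&(L[:,2]>.008)]
    if len(w): print(' wellfloor n',len(w),np.round([w.min(0),w.max(0)],4))
    l=L[near&(L[:,0]>.095)&(L[:,2]>.15)&(L[:,0]<.2)&(abs(L[:,1])<.13)]
    k=np.polyfit(l[:,2],l[:,0],1);print(' lid slope',k,'ang',np.pi/2+np.arctan(k[0]),'top',np.round(l[l[:,2].argmax()],3),'y',np.round(np.percentile(l[:,1],[1,99]),3))
    # arm profile in arm plane
    b=-1.245 if 0 else np.arctan2(-.568,.193)
    r=P[:,0]*np.cos(b)+P[:,1]*np.sin(b);t=-P[:,0]*np.sin(b)+P[:,1]*np.cos(b)
    m=(abs(t)<.2)&(P[:,2]>.24)&(r>-.25)&(r<.75)
    for r0 in np.arange(-.2,.75,.05):
        k=m&(abs(r-r0)<.025)
        if k.sum()>20: print('  r%.2f z %s t %s'%(r0,np.round(np.percentile(P[k,2],[2,98]),3),np.round(np.percentile(t[k],[2,98]),3)))
E
```

```text
top 1944 box [0.493  0.1417 2.7786] med res 0.0030115075984066403 well? [0.4828 0.0867] grn? [0.5219 0.1896]
 wellfloor n 383 [[-0.0332  0.0292  0.0084]
 [ 0.0162  0.0762  0.0247]]
 lid slope [0.26218364 0.06243959] ang 1.8272086656535926 top [0.123 0.003 0.346] y [-0.121  0.123]
  r-0.05 z [0.242 0.329] t [0.165 0.174]
  r-0.00 z [0.243 0.406] t [0.143 0.182]
  r0.25 z [0.545 0.598] t [0.135 0.149]
  r0.30 z [0.55  0.615] t [0.123 0.166]
  r0.35 z [0.554 0.616] t [0.105 0.182]
  r0.40 z [0.564 0.615] t [0.088 0.19 ]
  r0.45 z [0.578 0.613] t [0.118 0.199]
  r0.50 z [0.606 0.613] t [0.13  0.199]
  r0.55 z [0.299 0.389] t [-0.011  0.027]
  r0.60 z [0.319 0.382] t [0.012 0.038]
  r0.65 z [0.244 0.264] t [0.001 0.013]
side 2418 box [0.4919 0.1445 2.7781] med res 0.0029094429473412037 well? [0.4817 0.0895] grn? [0.5208 0.1923]
 wellfloor n 323 [[-0.0362  0.0457  0.0087]
 [ 0.0069  0.0831  0.0249]]
 lid slope [0.1968603  0.07956068] ang 1.7651711275208248 top [ 0.119 -0.017  0.344] y [-0.124  0.116]
  r-0.10 z [0.245 0.527] t [0.093 0.157]
  r-0.05 z [0.251 0.607] t [0.156 0.176]
  r-0.00 z [0.252 0.605] t [0.17  0.184]
  r0.05 z [0.58  0.599] t [0.065 0.08 ]
  r0.10 z [0.547 0.601] t [0.056 0.096]
  r0.15 z [0.518 0.584] t [0.09  0.113]
  r0.20 z [0.516 0.565] t [0.102 0.132]
  r0.25 z [0.517 0.548] t [0.117 0.139]
  r0.30 z [0.518 0.531] t [0.129 0.14 ]
  r0.55 z [0.252 0.429] t [-0.02   0.031]
  r0.60 z [0.307 0.42 ] t [-0.029  0.041]
  r0.65 z [0.243 0.339] t [-0.01   0.017]
```

```bash
cat >> h.py <<'E'
def orient(beta,lean):  # tool x heading beta (deg), hand leaning lean deg towards it
    b,l=np.radians([beta,lean]);h=np.array([np.cos(b),np.sin(b),0]);u=np.array([0,0,1.])
    z=-(u*np.cos(l)+h*np.sin(l));x=h*np.cos(l)-u*np.sin(l);return np.c_[x,np.cross(z,x),z]
def plan(pos,Rt,n=None,p0=None,R0=None):
    """rows of (delta_rot deg, slide cm) from the measured (or given) pose to pos,Rt"""
    s=arm.sense();p=s['eef_pos'] if p0 is None else p0;A=R.from_rotvec(s['tool_rot']).as_matrix() if R0 is None else R0
    p=np.array(p);w=R.from_matrix(A.T@Rt).as_rotvec(degrees=True);d=np.array(pos)-p
    n=n or int(np.ceil(max(np.linalg.norm(w)/6.5,np.linalg.norm(d)/.038,1)))
    print('n',n,'dist',np.round(d,4),'rot',np.round(w,1));sl=[]
    for i in range(n):
        sl.append(np.round((A@R.from_rotvec(w*i/n,degrees=True).as_matrix()).T@d/n*100,2).tolist())
    print('rot/row',np.round(w/n,2).tolist());print(sl)
def tcp(grasp,Rt): return np.array(grasp)+.019*Rt[:,2]
E
python3 - <<'E'
from h import *
Rt=orient(-106,20);g=[.6445,-.1864,.062];t=tcp(g,Rt);print(t)
up=t+[0,0,.125]
plan(up,Rt);plan(t,Rt,p0=up,R0=Rt)
E
```

```text
[ 0.6462912  -0.18015335  0.04414584]
n 16 dist [ 0.4532  0.3876 -0.0612] rot [ -9.5 -18.4 -54.7]
rot/row [-0.6, -1.15, -3.42]
[[-3.46, 1.38, 0.38], [-3.53, 1.17, 0.47], [-3.58, 0.95, 0.55], [-3.62, 0.73, 0.63], [-3.64, 0.51, 0.71], [-3.65, 0.28, 0.79], [-3.65, 0.05, 0.86], [-3.62, -0.17, 0.94], [-3.59, -0.4, 1.0], [-3.54, -0.62, 1.07], [-3.47, -0.84, 1.13], [-3.39, -1.06, 1.19], [-3.3, -1.27, 1.25], [-3.19, -1.48, 1.3], [-3.07, -1.68, 1.34], [-2.94, -1.87, 1.39]]
n 4 dist [ 0.     0.    -0.125] rot [0. 0. 0.]
rot/row [0.0, 0.0, 0.0]
[[1.07, 0.0, 2.94], [1.07, 0.0, 2.94], [1.07, 0.0, 2.94], [1.07, 0.0, 2.94]]
```

arm_command(delta_rot=[[-0.6,-1.15,-3.42],[-0.6,-1.15,-3.42],[-0.6,-1.15,-3.42],[-0.6,-1.15,-3.42],[-0.6,-1.15,-3.42]], slide=[[-3.46,1.38,0.38],[-3.53,1.17,0.47],[-3.58,0.95,0.55],[-3.62,0.73,0.63],[-3.64,0.51,0.71]], gripper=[8.5,8.5,8.5,8.5,8.5])

```text
clock: 0.52
eef_pos: [0.3357, -0.4454, 0.2116]
tool_rot: [-0.943, 2.899, 0.105]
force: [0.2, -1.3, 0.4]
grip_width: 0.998
grip_force: 0.0
```

arm_command(delta_rot=[[-0.6,-1.15,-3.42],[-0.6,-1.15,-3.42],[-0.6,-1.15,-3.42],[-0.6,-1.15,-3.42],[-0.6,-1.15,-3.42]], slide=[[-3.65,0.28,0.79],[-3.65,0.05,0.86],[-3.62,-0.17,0.94],[-3.59,-0.4,1.0],[-3.54,-0.62,1.07]], gripper=[8.5,8.5,8.5,8.5,8.5])

```text
clock: 0.93
eef_pos: [0.4774, -0.3242, 0.1925]
tool_rot: [-1.326, 2.642, 0.201]
force: [-0.0, -0.3, 0.3]
grip_width: 0.993
grip_force: 0.0
```

arm_command(delta_rot=[[-0.6,-1.15,-3.42],[-0.6,-1.15,-3.42],[-0.6,-1.15,-3.42],[-0.6,-1.15,-3.42],[-0.6,-1.15,-3.42]], slide=[[-3.47,-0.84,1.13],[-3.39,-1.06,1.19],[-3.3,-1.27,1.25],[-3.19,-1.48,1.3],[-3.07,-1.68,1.34]], gripper=[8.5,8.5,8.5,8.5,8.5])

```text
clock: 1.35
eef_pos: [0.619, -0.203, 0.1732]
tool_rot: [-1.658, 2.336, 0.287]
force: [-0.9, -0.9, 0.2]
grip_width: 0.993
grip_force: 0.0
```

arm_command(delta_rot=[[-0.6,-1.15,-3.42],[0,0,0],[0,0,0]], slide=[[-2.94,-1.87,1.39],[0,0,0],[0,0,0]], gripper=[8.5,8.5,8.5])

```text
clock: 1.6
eef_pos: [0.6468, -0.1787, 0.1676]
tool_rot: [-1.718, 2.273, 0.306]
force: [-0.3, 0.9, 0.1]
grip_width: 0.993
grip_force: 0.0
```

```bash
python3 - <<'E'
from h import *
st();Rt=orient(-106,20);g=[.6445,-.1864,.062];t=tcp(g,Rt);plan(t+[0,0,.125],Rt);plan(t,Rt,4)
a=snap('wrist');c=cloud(a);d=snap('side');
cv2.imwrite('pics/w1.png',np.vstack([a['image'],d['image']])[::1,:,::-1][:, :])
cv2.imwrite('pics/w1.png',cv2.resize(np.hstack([a['image'],d['image']])[:,:,::-1],(800,300)))
k=c[(c[...,2]>.082)&(c[...,2]<.096)&(np.hypot(c[...,0]-.6445,c[...,1]+.1864)<.03)]
print(len(k),k.min(0),k.max(0),(k.min(0)+k.max(0))/2 if len(k) else 0)
E
```

```text
{'clock': 1.6, 'q': [-0.17, 0.26, 0.296, -0.347, -1.571, -0.113], 'eef_pos': [0.647, -0.179, 0.168], 'tool_rot': [-1.718, 2.273, 0.306], 'force': [-0.324, 0.868, 0.078], 'grip_width': 0.993, 'grip_force': 0.0}
[[-0.257, -0.962, 0.09], [-0.904, 0.272, 0.329], [-0.342, 0.003, -0.94]]
n 1 dist [-0.0005 -0.0015  0.0016] rot [ 0.2 -0.   0.1]
rot/row [0.23, -0.02, 0.12]
[[0.09, 0.0, -0.2]]
n 4 dist [-0.0005 -0.0015 -0.1234] rot [ 0.2 -0.   0.1]
rot/row [0.06, -0.01, 0.03]
[[1.09, -0.01, 2.89], [1.09, -0.01, 2.89], [1.09, -0.0, 2.89], [1.09, -0.0, 2.89]]
1381 [ 0.63071266 -0.20293019  0.08204246] [ 0.65886044 -0.17495526  0.09151131] [ 0.64478655 -0.18894273  0.08677689]
```

View pics/w1.png

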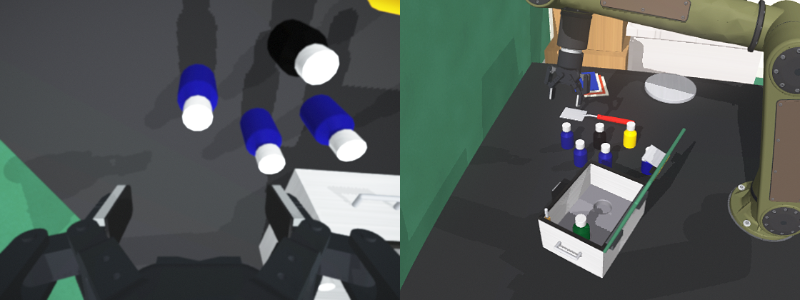

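The wrist view shows the chosen bottle at about (197,100) in the half-scale image, centred between the pads, with nothing between the fingers. Descend and grip.

arm_command(delta_rot=[[0,0,0],[0,0,0],[0,0,0],[0,0,0],[0,0,0]], slide=[[1.1,0,2.9],[1.1,0,2.9],[1.15,0,2.9],[1.15,0,2.85],[0,0,0]], gripper=[8.5,8.5,8.5,8.5,8.5])

```text
clock: 2.12
eef_pos: [0.6412, -0.1826, 0.0387]
tool_rot: [-1.713, 2.28, 0.315]
force: [-0.4, 1.1, -1.5]
grip_width: 0.996
grip_force: 0.0
```

arm_command(delta_rot=[[0,0,0],[0,0,0],[0,0,0],[0,0,0],[0,0,0]], slide=[[0,0,0],[0,0,0],[0,0,0],[0,0,0],[0,0,0]], gripper=[3.5,3.5,3.5,3.5,3.5], newtons=40)

```text
clock: 2.53
eef_pos: [0.6468, -0.1838, 0.0498]
tool_rot: [-1.716, 2.271, 0.295]
force: [-2.2, -0.1, 5.2]
grip_width: 0.479
grip_force: 39.6
```

arm_command(delta_rot=[[0,0,0],[0,0,0],[0,0,0],[0,0,0],[0,0,0]], slide=[[0,0,0],[0,0,0],[0,0,0],[0,0,0],[0,0,0]], gripper=[3.5,3.5,3.5,3.5,3.5])

```text
clock: 2.95
eef_pos: [0.6469, -0.1838, 0.0499]
tool_rot: [-1.716, 2.271, 0.295]
force: [-2.4, -1.1, 6.1]
grip_width: 0.482
grip_force: 39.6
```

```bash
python3 - <<'E'
from h import *
s=arm.sense();R0=R.from_rotvec(s['tool_rot']).as_matrix();p=np.array(s['eef_pos'])
up=p+[0,0,.19];plan(up,R0)
Rt=orient(-20.8,20);h=np.array([np.cos(np.radians(-20.8)),np.sin(np.radians(-20.8))])
t=np.r_[np.array([.482,.088])-.0044*h,.24];print(t);plan(t,Rt,p0=up,R0=R0)
E
```

```text
n 5 dist [0.   0.   0.19] rot [0. 0. 0.]
rot/row [0.0, 0.0, 0.0]
[[-1.3, -0.02, -3.57], [-1.3, -0.02, -3.57], [-1.3, -0.02, -3.57], [-1.3, -0.02, -3.57], [-1.3, -0.02, -3.57]]
[0.47788677 0.08956247 0.24      ]
n 14 dist [-1.690e-01  2.734e-01  1.000e-04] rot [-29.3  -0.3 -79.9]
rot/row [-2.09, -0.02, -5.71]
[[-1.46, 1.7, 0.52], [-1.62, 1.52, 0.58], [-1.76, 1.33, 0.63], [-1.88, 1.13, 0.68], [-1.98, 0.91, 0.71], [-2.06, 0.68, 0.74], [-2.12, 0.44, 0.76], [-2.15, 0.2, 0.78], [-2.16, -0.04, 0.78], [-2.14, -0.28, 0.78], [-2.1, -0.52, 0.76], [-2.04, -0.76, 0.74], [-1.95, -0.98, 0.71], [-1.84, -1.2, 0.67]]
```

arm_command(delta_rot=[[0,0,0],[0,0,0],[0,0,0],[0,0,0],[0,0,0]], slide=[[-1.3,-0.02,-3.57],[-1.3,-0.02,-3.57],[-1.3,-0.02,-3.57],[-1.3,-0.02,-3.57],[-1.3,-0.02,-3.57]], gripper=[3.5,3.5,3.5,3.5,3.5])

```text
clock: 3.37
eef_pos: [0.6461, -0.1831, 0.2393]
tool_rot: [-1.715, 2.272, 0.299]
force: [2.4, -0.5, -1.6]
grip_width: 0.479
grip_force: 40.7
```

arm_command(delta_rot=[[-2.09,0,-5.71],[-2.09,0,-5.71],[-2.09,0,-5.71],[-2.09,0,-5.71],[-2.09,0,-5.71]], slide=[[-1.46,1.7,0.52],[-1.62,1.52,0.58],[-1.76,1.33,0.63],[-1.88,1.13,0.68],[-1.98,0.91,0.71]], gripper=[3.5,3.5,3.5,3.5,3.5])

```text
clock: 3.78
eef_pos: [0.5855, -0.0849, 0.2375]
tool_rot: [-2.298, 1.771, 0.404]
force: [0.0, 0.6, -3.2]
grip_width: 0.476
grip_force: 40.8
```

arm_command(delta_rot=[[-2.09,0,-5.71],[-2.09,0,-5.71],[-2.09,0,-5.71],[-2.09,0,-5.71],[-2.09,0,-5.71]], slide=[[-2.06,0.68,0.74],[-2.12,0.44,0.76],[-2.15,0.2,0.78],[-2.16,-0.04,0.78],[-2.14,-0.28,0.78]], gripper=[3.5,3.5,3.5,3.5,3.5])

```text
clock: 4.2
eef_pos: [0.5253, 0.0129, 0.2377]
tool_rot: [-2.746, 1.133, 0.483]
force: [1.6, -0.0, -2.0]
grip_width: 0.476
grip_force: 40.8
```

arm_command(delta_rot=[[-2.09,0,-5.71],[-2.09,0,-5.71],[-2.09,0,-5.71],[-2.09,0,-5.71],[0,0,0]], slide=[[-2.1,-0.52,0.76],[-2.04,-0.76,0.74],[-1.95,-0.98,0.71],[-1.84,-1.2,0.67],[0,0,0]], gripper=[3.5,3.5,3.5,3.5,3.5])

```text
clock: 4.62
eef_pos: [0.4763, 0.0938, 0.2375]
tool_rot: [-2.987, 0.534, 0.528]
force: [-0.1, -0.7, -2.8]
grip_width: 0.477
grip_force: 40.9
```

arm_command(delta_rot=[[0,0,0],[0,0,0]], slide=[[0,0,0],[0,0,0]], gripper=[3.5,3.5])

```text
clock: 4.78
eef_pos: [0.4778, 0.0903, 0.2375]
tool_rot: [-2.985, 0.549, 0.526]
force: [0.5, -0.4, -2.4]
grip_width: 0.477
grip_force: 40.8
```

```bash
python3 - <<'E'
from h import *
st();a=snap('wrist');b=snap('top');d=snap('side')
np.savez('c2.npz',w=cloud(a),t=cloud(b),s=cloud(d),wi=a['image'],ti=b['image'],si=d['image'])
cv2.imwrite('pics/p1.png',cv2.resize(np.hstack([a['image'],b['image']])[:,:,::-1],(800,300)))
cv2.imwrite('pics/p2.png',d['image'][:,:,::-1])
E
```

```text
{'clock': 4.783, 'q': [0.41, 0.014, 0.122, -0.256, -1.923, 0.738], 'eef_pos': [0.478, 0.09, 0.237], 'tool_rot': [-2.985, 0.549, 0.526], 'force': [0.512, -0.378, -2.351], 'grip_width': 0.477, 'grip_force': 40.844}
[[0.878, -0.356, -0.32], [-0.335, -0.935, 0.12], [-0.342, 0.001, -0.94]]
```

View pics/p1.png

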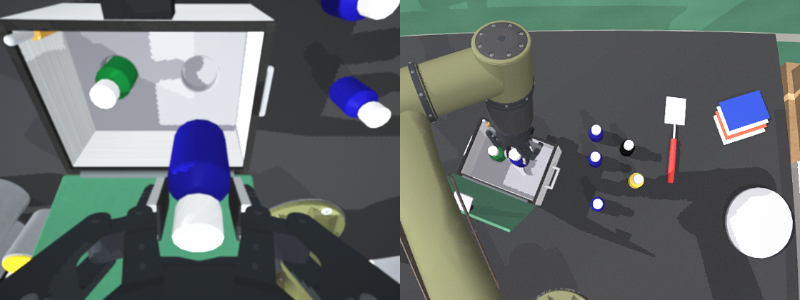

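View pics/p2.png

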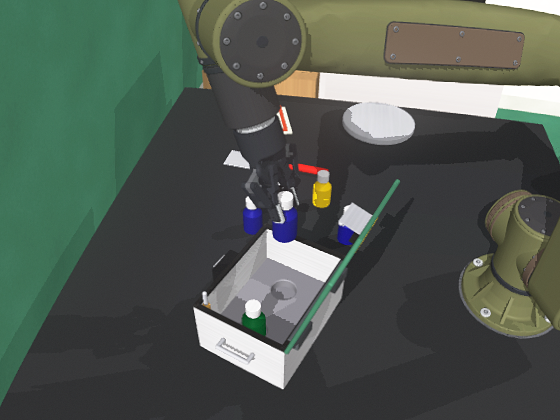

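Wrist view: bottle held at (200,180), free well at (199,72). Side view: bottle at (285,215), with the forearm well above the lid. Next, measure bottle axis against well.

```bash
python3 - <<'E'
from h import *
from scipy.optimize import least_squares
d=np.load('c2.npz')
def blue(i): i=i.astype(int);return (i[...,2]>60)&(i[...,2]>2.2*i[...,0])&(i[...,2]>2.2*i[...,1])
for n in 'wts':
    C=d[n];I=d[n+'i']
    near=(np.hypot(C[...,0]-.482,C[...,1]-.088)<.05)&(C[...,2]>.17)
    Q=C[blue(I)&near]
    if len(Q)>50:
        f=least_squares(lambda p:np.hypot(Q[:,0]-p[0]-p[2]*(Q[:,2]-.23),Q[:,1]-p[1]-p[3]*(Q[:,2]-.23))-.022,[.482,.088,0,0],loss='soft_l1',f_scale=.001)
        print(n,'bottle',len(Q),np.round(f.x,4),'z',np.percentile(Q[:,2],[1,99]),'res',np.median(abs(f.fun)))
    # well: floor/wall points inside below mouth
    W=C[(np.hypot(C[...,0]-.482,C[...,1]-.088)<.035)&(C[...,2]<.03)&(C[...,2]>.008)]
    fl=W[W[:,2]<.02]
    print(n,'well pts',len(W),len(fl))
    wl=W[(W[:,2]>.018)&(W[:,2]<.032)]
    if len(wl)>15:
        g=least_squares(lambda p:np.hypot(wl[:,0]-p[0],wl[:,1]-p[1])-.025,[.482,.088],loss='soft_l1',f_scale=.001);print('  wall fit',np.round(g.x,4),len(wl),np.median(abs(g.fun)))
    # hull of all below-mouth points -> min enclosing circle
    if len(W)>20: print('  enclosing',cv2.minEnclosingCircle(W[:,:2].astype(np.float32)))
    if len(fl)>20: print('  floor enclosing',cv2.minEnclosingCircle(fl[:,:2].astype(np.float32)))
E
```

```text
w bottle 7858 [ 0.479   0.0888 -0.1111  0.0667] z [0.19148174 0.2532012 ] res 0.001742559429281778
w well pts 1968 1753
  wall fit [0.4807 0.087 ] 254 0.00022220971434201015
  enclosing ((0.48037126660346985, 0.0871363952755928), 0.025575947016477585)
  floor enclosing ((0.47999876737594604, 0.08737150579690933), 0.025404395535588264)
t bottle 144 [ 0.4831  0.0908  0.3153 -0.1129] z [0.20017029 0.25074328] res 0.001429182296532711
t well pts 350 334
  wall fit [0.4799 0.0874] 20 0.002071854192851422
  enclosing ((0.4828124940395355, 0.08552510291337967), 0.03193642199039459)
  floor enclosing ((0.4823029339313507, 0.08907075226306915), 0.02519758604466915)
s bottle 580 [ 0.4848  0.087   0.1097 -0.0007] z [0.1880731  0.25096849] res 0.0010886750725556046
s well pts 360 270
  wall fit [0.4818 0.0882] 99 0.000621236475210795
  enclosing ((0.48595091700553894, 0.08823147416114807), 0.029790205880999565)
  floor enclosing ((0.4822379946708679, 0.07981645315885544), 0.023448552936315536)
```

```bash
python3 - <<'E'
from h import *
from scipy.optimize import least_squares
d=np.load('c2.npz')
def blue(i): i=i.astype(int);return (i[...,2]>40)&(i[...,2]>2*i[...,0])&(i[...,2]>2*i[...,1])
for n in 'wts':
    C=d[n];I=d[n+'i']
    near=(np.hypot(C[...,0]-.482,C[...,1]-.088)<.04)&(C[...,2]>.19)&(C[...,2]<.253)
    m=cv2.erode((blue(I)&near).astype(np.uint8),np.ones((3,3)))>0;Q=C[m]
    for z0,z1 in((.19,.21),(.21,.23),(.23,.253),(.19,.253)):
        q=Q[(Q[:,2]>z0)&(Q[:,2]<z1)]
        if len(q)<30: continue
        f=least_squares(lambda p:np.hypot(q[:,0]-p[0],q[:,1]-p[1])-.022,[.482,.088],loss='soft_l1',f_scale=.0007)
        print(n,z0,len(q),np.round(f.x,4),np.round(np.median(abs(f.fun)),5))
    cp=C[(np.hypot(C[...,0]-.482,C[...,1]-.088)<.03)&(C[...,2]>.272)&(C[...,2]<.285)&(I.min(-1)>200)]
    if len(cp)>20: print(n,'cap',len(cp),np.round((cp.min(0)+cp.max(0))/2,4),np.round(np.ptp(cp,0),4))
E
```

```text
w 0.19 1154 [0.481  0.0876] 0.00023
w 0.21 1694 [0.4811 0.0878] 0.00023
w 0.23 4276 [0.4778 0.0895] 0.00298
w 0.19 7124 [0.4804 0.0881] 0.00093
w cap 2990 [0.4824 0.0883 0.2753] [0.0288 0.0278 0.0065]
t 0.23 54 [0.4864 0.0879] 0.00163
t 0.19 63 [0.4855 0.0859] 0.00204
t cap 188 [0.4817 0.0889 0.2769] [0.0265 0.0493 0.009 ]
s 0.19 139 [0.4821 0.0868] 0.00068
s 0.21 167 [0.4821 0.0871] 0.00068
s 0.23 115 [0.4867 0.0886] 0.00188
s 0.19 421 [0.4827 0.0868] 0.00089
s cap 121 [0.4821 0.0957 0.2751] [0.0242 0.0391 0.0061]
```

arm_command(delta_rot=[[0,0,0],[0,0,0],[0,0,0],[0,0,0],[0,0,0]], slide=[[1.03,0,2.82],[1.03,0,2.82],[1.03,0,2.82],[1.03,0,2.82],[0,0,0]], gripper=[3.5,3.5,3.5,3.5,3.5])

```text
clock: 5.35
eef_pos: [0.4744, 0.089, 0.1102]
tool_rot: [-2.985, 0.554, 0.545]
force: [-1.7, -0.4, -3.5]
grip_width: 0.476
grip_force: 41.2
```

arm_command(delta_rot=[[0,0,0],[0,0,0],[0,0,0],[0,0,0],[0,0,0]], slide=[[0.27,0,0.75],[0.27,0,0.75],[0.27,0,0.75],[0.17,0,0.47],[0,0,0]], gripper=[3.5,3.5,3.5,3.5,3.5])

```text
clock: 5.77
eef_pos: [0.4771, 0.09, 0.0871]
tool_rot: [-2.985, 0.549, 0.53]
force: [0.2, 0.3, -2.2]
grip_width: 0.479
grip_force: 41.2
```

```bash
python3 - <<'E'
from h import *
st();a=snap('wrist');b=snap('side');L=cloud(b)
cv2.imwrite('pics/p3.png',cv2.resize(np.hstack([a['image'],b['image']])[:,:,::-1],(800,300)))
E
```

```text
{'clock': 5.767, 'q': [0.411, 0.06, -0.111, -0.242, -1.655, 0.807], 'eef_pos': [0.477, 0.09, 0.087], 'tool_rot': [-2.985, 0.549, 0.53], 'force': [0.241, 0.272, -2.244], 'grip_width': 0.479, 'grip_force': 41.223}
[[0.877, -0.355, -0.322], [-0.334, -0.935, 0.12], [-0.344, 0.002, -0.939]]
```

View pics/p3.png

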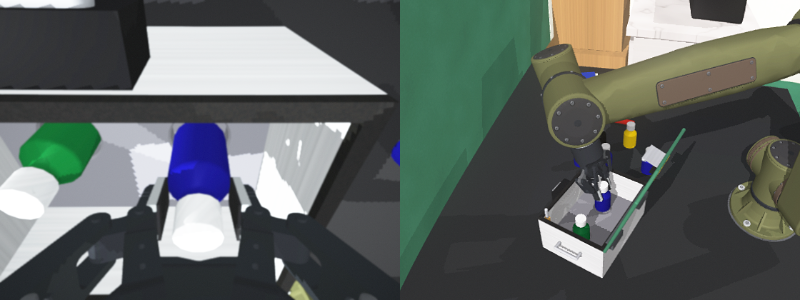

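The wrist view shows the bottle at (200,165), right over the well mouth and clear of the walls. The side view shows the forearm clear of the lid. Lower slowly.

arm_command(delta_rot=[[0,0,0],[0,0,0],[0,0,0],[0,0,0],[0,0,0]], slide=[[0.15,0,0.41],[0.15,0,0.41],[0.15,0,0.41],[0.15,0,0.41],[0,0,0]], gripper=[3.5,3.5,3.5,3.5,3.5])

```text
clock: 6.28
eef_pos: [0.4767, 0.0899, 0.0688]
tool_rot: [-2.985, 0.549, 0.532]
force: [-1.0, -0.3, -2.0]
grip_width: 0.479
grip_force: 41.2
```

arm_command(delta_rot=[[0,0,0],[0,0,0],[0,0,0]], slide=[[0.1,0,0.28],[0.1,0,0.28],[0,0,0]], gripper=[3.5,3.5,3.5])

```text
clock: 6.53
eef_pos: [0.4777, 0.0898, 0.065]
tool_rot: [-2.986, 0.548, 0.527]
force: [-1.5, -0.4, 1.6]
grip_width: 0.476
grip_force: 42.1
```

arm_command(delta_rot=[[0,0,0],[0,0,0],[0,0,0],[0,0,0],[0,0,0]], slide=[[0,0,0],[0,0,0],[0,0,0],[0,0,0],[0,0,0]], gripper=[6.0,6.0,6.0,6.0,6.0])

```text
clock: 6.95
eef_pos: [0.4785, 0.0916, 0.0648]
tool_rot: [-2.983, 0.546, 0.524]
force: [3.2, 5.1, 0.7]
grip_width: 0.706
grip_force: 0.0
```

arm_command(delta_rot=[[0,0,0],[0,0,0],[0,0,0],[0,0,0],[0,0,0]], slide=[[-0.7,0,-1.9],[-1.3,0,-3.6],[-1.3,0,-3.6],[-1.3,0,-3.6],[-1.3,0,-3.6]], gripper=[6.0,6.0,6.0,6.0,6.0])

```text
clock: 7.37
eef_pos: [0.4777, 0.09, 0.2396]
tool_rot: [-2.985, 0.548, 0.528]
force: [1.5, -0.6, 0.3]
grip_width: 0.7
grip_force: 0.0
```

```bash
python3 - <<'E'
from h import *
st();a=snap('wrist');C=cloud(a);I=a['image'].astype(int)
near=np.hypot(C[...,0]-.481,C[...,1]-.0875)<.04
cp=C[near&(C[...,2]>.097)&(C[...,2]<.112)&(I.min(-1)>200)]
print('cap',len(cp),np.round((cp.min(0)+cp.max(0))/2,4),np.round(cp.max(0)-cp.min(0),4),np.percentile(cp[:,2],[5,95]) if len(cp) else 0)
cv2.imwrite('pics/p4.png',a['image'][:,:,::-1])
E
```

```text
{'clock': 7.367, 'q': [0.41, 0.015, 0.126, -0.256, -1.928, 0.738], 'eef_pos': [0.478, 0.09, 0.24], 'tool_rot': [-2.985, 0.548, 0.528], 'force': [1.468, -0.554, 0.286], 'grip_width': 0.7, 'grip_force': 0.0}
[[0.878, -0.355, -0.321], [-0.334, -0.935, 0.12], [-0.343, 0.002, -0.939]]
cap 958 [0.4815 0.0867 0.1019] [0.028  0.0279 0.0097] [0.1001596  0.10561012]
```

View pics/p4.png

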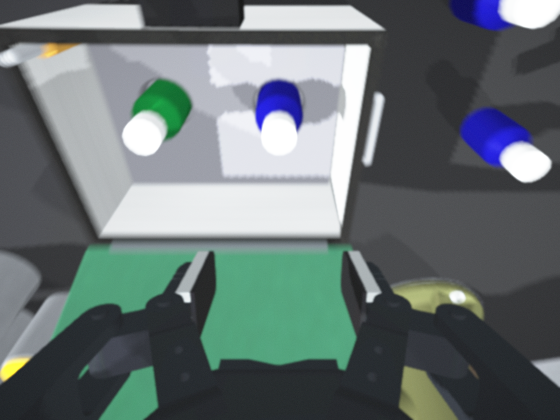

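Bottle seated: cap at (280,130) in the picture, its top at 105 mm. Next, go over the lid's edge and behind it.

```bash
python3 - <<'E'
from h import *
c=np.array([.4925,.143]);bx=np.array([-.935,.355]);by=np.array([-.355,-.935])
w=lambda x,y,z:np.r_[c+x*bx+y*by,z]
R1=orient(-20.8,0);a=w(0,.02,.385);b=w(.205,-.06,.385)
print(a,b);plan(a,R1);plan(b,R1,p0=a,R0=R1)
E
```

```text
[0.4854 0.1243 0.385 ] [0.322125 0.271875 0.385   ]
n 4 dist [0.0056 0.0349 0.1369] rot [-0.2 19.4  0. ]
rot/row [-0.04, 4.85, 0.0]
[[-1.31, -0.88, -3.17], [-1.03, -0.87, -3.27], [-0.75, -0.87, -3.34], [-0.47, -0.87, -3.4]]
n 6 dist [-0.1633  0.1476  0.    ] rot [0. 0. 0.]
rot/row [0.0, 0.0, 0.0]
[[-3.42, -1.33, 0.0], [-3.42, -1.33, 0.0], [-3.42, -1.33, 0.0], [-3.42, -1.33, 0.0], [-3.42, -1.33, 0.0], [-3.42, -1.33, 0.0]]
```

arm_command(delta_rot=[[0,4.85,0],[0,4.85,0],[0,4.85,0],[0,4.85,0],[0,0,0]], slide=[[-1.31,-0.88,-3.17],[-1.03,-0.87,-3.27],[-0.75,-0.87,-3.34],[-0.47,-0.87,-3.4],[0,0,0]], gripper=[0,0,0,0,0])

```text
clock: 7.83
eef_pos: [0.4853, 0.1256, 0.3835]
tool_rot: [-3.084, 0.563, -0.006]
force: [0.2, -1.4, 1.1]
grip_width: 0.008
grip_force: 0.0
```

arm_command(delta_rot=[[0,0,0],[0,0,0],[0,0,0]], slide=[[0,0,0],[0,0,0],[0,0,0]], gripper=[0,0,0])

```text
clock: 8.08
eef_pos: [0.4851, 0.125, 0.373]
tool_rot: [3.089, -0.567, -0.023]
force: [-0.1, 0.0, -0.4]
grip_width: 0.003
grip_force: 0.0
```

```bash
python3 - <<'E'
from h import *
st();b=snap('side');P=cloud(b).reshape(-1,3);P=P[~np.isnan(P).any(1)]
c=np.array([.4925,.143]);A=np.c_[[-.935,.355],[-.355,-.935]]
L=np.c_[(P[:,:2]-c)@A,P[:,2]]
l=L[(L[:,0]>.095)&(L[:,2]>.16)&(L[:,2]<.36)&(L[:,0]<.2)&(abs(L[:,1])<.13)]
for z in np.arange(.17,.36,.02):
    k=l[abs(l[:,2]-z)<.01]
    if len(k): print(round(z,2),len(k),np.round(np.percentile(k[:,0],[5,50,95]),3))
E
```

```text
{'clock': 8.083, 'q': [0.648, -0.147, 0.171, -0.01, -1.899, 0.556], 'eef_pos': [0.485, 0.125, 0.373], 'tool_rot': [3.089, -0.567, -0.023], 'force': [-0.115, 0.012, -0.363], 'grip_width': 0.003, 'grip_force': 0.0}
[[0.935, -0.355, -0.014], [-0.355, -0.935, 0.001], [-0.014, 0.004, -1.0]]
0.17 42 [0.102 0.108 0.112]
0.19 37 [0.108 0.113 0.118]
0.21 42 [0.115 0.12  0.125]
0.23 45 [0.121 0.126 0.131]
0.25 50 [0.126 0.132 0.136]
0.27 50 [0.132 0.137 0.141]
0.29 47 [0.139 0.143 0.147]
0.31 107 [0.139 0.145 0.154]
0.33 1145 [0.13  0.153 0.158]
0.35 168 [0.119 0.124 0.131]
```

arm_command(delta_rot=[[0,-0.8,0],[0,0,0],[0,0,0],[0,0,0],[0,0,0]], slide=[[0,0,-1.5],[-3.42,-1.33,0],[-3.42,-1.33,0],[-3.42,-1.33,0],[-3.42,-1.33,0]], gripper=[0,0,0,0,0])

```text
clock: 8.55
eef_pos: [0.3757, 0.2235, 0.3917]
tool_rot: [-3.089, 0.571, 0.042]
force: [0.5, 1.2, 0.7]
grip_width: 0.002
grip_force: 0.0
```

arm_command(delta_rot=[[0,0,0],[0,0,0],[0,0,0]], slide=[[-3.42,-1.33,0],[-3.42,-1.33,0],[0,0,0]], gripper=[0,0,0])

```text
clock: 8.8
eef_pos: [0.3188, 0.2755, 0.3935]
tool_rot: [-3.09, 0.559, 0.043]
force: [1.7, -0.6, 0.2]
grip_width: 0.004
grip_force: 0.0
```

```bash
python3 - <<'E'
from h import *
s=st();c=np.array([.4925,.143]);A=np.c_[[-.935,.355],[-.355,-.935]];print((np.array(s['eef_pos'])[:2]-c)@A)
E
```

```text
{'clock': 8.8, 'q': [1.173, -0.335, 0.064, -0.03, -1.973, 0.029], 'eef_pos': [0.319, 0.276, 0.393], 'tool_rot': [-3.09, 0.559, 0.043], 'force': [1.655, -0.577, 0.162], 'grip_width': 0.004, 'grip_force': 0.0}
[[0.936, -0.35, -0.027], [-0.35, -0.937, 0.006], [-0.027, 0.003, -1.0]]
[ 0.20948638 -0.0622309 ]
```

arm_command(delta_rot=[[0,1.5,0],[0,1.5,0],[0,0,0],[0,0,0],[0,0,0]], slide=[[0,0,3.1],[0,0,3.1],[0,0,3.0],[0,0,0],[0,0,0]], gripper=[0,0,0,0,0])

```text
clock: 9.22
eef_pos: [0.322, 0.2714, 0.3015]
tool_rot: [3.079, -0.566, 0.04]
force: [0.4, -0.0, 1.7]
grip_width: -0.001
grip_force: 0.0
```

arm_command(delta_rot=[[0,0,0],[0,0,0],[0,0,0],[0,0,0],[0,0,0]], slide=[[0.8,0,0],[0.8,0,0],[0.8,0,0],[0.8,0,0],[0.8,0,0]], gripper=[0,0,0,0,0])

```text
clock: 9.63
eef_pos: [0.3603, 0.2579, 0.3044]
tool_rot: [3.084, -0.567, 0.041]
force: [-3.7, 0.6, 1.6]
grip_width: -0.002
grip_force: 1.4
```

arm_command(delta_rot=[[0,0,0],[0,0,0],[0,0,0],[0,0,0],[0,0,0]], slide=[[0.7,0,0],[0.7,0,0],[0.7,0,0],[0.7,0,0],[0.7,0,0]], gripper=[0,0,0,0,0])

```text
clock: 10.05
eef_pos: [0.3926, 0.2454, 0.3046]
tool_rot: [3.083, -0.566, 0.041]
force: [-1.8, 1.3, 1.1]
grip_width: -0.001
grip_force: 0.9
```

arm_command(delta_rot=[[0,0,0],[0,0,0],[0,0,0],[0,0,0],[0,0,0]], slide=[[0.8,0,0],[0.8,0,0],[0.8,0,0],[0.8,0,0],[0.8,0,0]], gripper=[0,0,0,0,0])

```text
clock: 10.47
eef_pos: [0.43, 0.2311, 0.3052]
tool_rot: [3.082, -0.566, 0.04]
force: [-2.1, 1.3, -0.7]
grip_width: -0.0
grip_force: 0.8
```

arm_command(delta_rot=[[0,0,0],[0,0,0],[0,0,0],[0,0,0],[0,0,0]], slide=[[0.8,0,0.1],[0.8,0,0.1],[0.8,0,0.1],[0.8,0,0.1],[0.8,0,0.1]], gripper=[0,0,0,0,0])

```text
clock: 10.88
eef_pos: [0.4677, 0.2169, 0.3016]
tool_rot: [3.083, -0.566, 0.041]
force: [-1.2, 0.1, -0.3]
grip_width: -0.001
grip_force: 0.5
```

arm_command(delta_rot=[[0,0,0],[0,0,0],[0,0,0],[0,0,0],[0,0,0]], slide=[[0.7,0,0.1],[0.7,0,0.1],[0.7,0,0.1],[0.7,0,0.1],[0.7,0,0.1]], gripper=[0,0,0,0,0])

```text
clock: 11.3
eef_pos: [0.5004, 0.2044, 0.2977]
tool_rot: [3.083, -0.566, 0.041]
force: [-0.3, 0.6, 0.0]
grip_width: -0.001
grip_force: 0.2
```

```bash
cat >> h.py <<'E'
def lidang():
    b=snap('side');P=cloud(b);I=b['image'].astype(int)
    g=(I[...,1]>1.3*I[...,0])&(I[...,1]>1.15*I[...,2])&(I[...,1]>50)
    P=P[g&~np.isnan(P).any(-1)];c=np.array([.4925,.143]);A=np.c_[[-.935,.355],[-.355,-.935]]
    L=np.c_[(P[:,:2]-c)@A,P[:,2]]
    l=L[(L[:,0]>-.16)&(L[:,0]<.17)&(L[:,2]>.118)&(L[:,2]<.36)&(abs(L[:,1])<.13)]
    q=l-np.median(l,0);n=np.linalg.svd(q[abs(q).max(1)<1],full_matrices=False)[2]
    print('lid n',len(l),'x',np.round(np.percentile(l[:,0],[1,50,99]),3),'z',np.round(np.percentile(l[:,2],[1,50,99]),3),'normal',np.round(n[2],3),'median angle',np.arctan2(np.median(l[:,2])-.13,.09-np.median(l[:,0])),'far',np.arctan2(np.percentile(l[:,2],99)-.13,.09-np.percentile(l[:,0],1)))
    return b
E
python3 - <<'E'
from h import *
s=st();lidang();c=np.array([.4925,.143]);A=np.c_[[-.935,.355],[-.355,-.935]];print((np.array(s['eef_pos'])[:2]-c)@A)
E
```

```text
{'clock': 11.3, 'q': [0.777, -0.117, 0.044, 0.026, -1.722, 0.434], 'eef_pos': [0.5, 0.204, 0.298], 'tool_rot': [3.083, -0.566, 0.041], 'force': [-0.317, 0.624, 0.043], 'grip_width': -0.001, 'grip_force': 0.174}
[[0.934, -0.355, 0.024], [-0.355, -0.935, -0.012], [0.027, 0.002, -1.0]]
lid n 11903 x [-0.008  0.044  0.095] z [0.132 0.225 0.317] normal [ 0.876 -0.005  0.482] median angle 1.1202947833276793 far 1.0892310599335828
[ 0.0144014 -0.0602525]
```

arm_command(delta_rot=[[0,0,0],[0,0,0],[0,0,0],[0,0,0],[0,0,0]], slide=[[0.7,0,0.1],[0.7,0,0.1],[0.7,0,0.1],[0,0,0],[0,0,0]], gripper=[0,0,0,0,0])

```text
clock: 11.77
eef_pos: [0.5197, 0.197, 0.295]
tool_rot: [3.082, -0.567, 0.04]
force: [-0.6, -0.4, -0.2]
grip_width: -0.002
grip_force: 0.0
```

```bash
python3 - <<'E'
from h import *
s=st();lidang();c=np.array([.4925,.143]);A=np.c_[[-.935,.355],[-.355,-.935]];print((np.array(s['eef_pos'])[:2]-c)@A)
E
```

```text
{'clock': 11.767, 'q': [0.74, -0.077, 0.076, 0.025, -1.715, 0.471], 'eef_pos': [0.52, 0.197, 0.295], 'tool_rot': [3.082, -0.567, 0.04], 'force': [-0.564, -0.355, -0.195], 'grip_width': -0.002, 'grip_force': 0.0}
[[0.934, -0.356, 0.024], [-0.356, -0.935, -0.012], [0.027, 0.003, -1.0]]
lid n 13097 x [-0.036  0.03   0.094] z [0.133 0.216 0.299] normal [ 0.792 -0.005  0.611] median angle 0.9591862405635643 far 0.9322136860529378
[-0.00623798 -0.06014951]
```

arm_command(delta_rot=[[0,0,0],[0,0,0],[0,0,0],[0,0,0],[0,0,0]], slide=[[-0.3,0,-1],[0,0,-1],[0,0,0],[0,0,0],[0,0,0]], gripper=[0,0,0,0,0])

```text
clock: 12.23
eef_pos: [0.516, 0.1988, 0.3154]
tool_rot: [3.083, -0.565, 0.041]
force: [1.0, 0.3, -0.9]
grip_width: -0.004
grip_force: 0.0
```

```bash
python3 - <<'E'
from h import *
lidang()
E
```

```text
lid n 12708 x [-0.076  0.019  0.092] z [0.133 0.189 0.261] normal [ 0.61  -0.004  0.793] median angle 0.6951641614076776 far 0.6686759930746783
```

arm_command(delta_rot=[[0,0,0],[0,0,0],[0,0,0],[0,0,0],[0,0,0]], slide=[[0,0,0],[0,0,0],[0,0,0],[0,0,0],[0,0,0]], gripper=[0,0,0,0,0])

```text
clock: 12.7
eef_pos: [0.5161, 0.1985, 0.3151]
tool_rot: [3.083, -0.566, 0.04]
force: [0.5, 0.3, -0.6]
grip_width: 0.003
grip_force: 0.0
```

arm_command(delta_rot=[[0,0,0],[0,0,0],[0,0,0],[0,0,0],[0,0,0]], slide=[[0,0,0],[0,0,0],[0,0,0],[0,0,0],[0,0,0]], gripper=[0,0,0,0,0])

```text
clock: 13.12
eef_pos: [0.5161, 0.1985, 0.3152]
tool_rot: [3.083, -0.566, 0.041]
force: [-1.0, -0.3, -1.0]
grip_width: -0.003
grip_force: 0.0
```

arm_command(delta_rot=[[0,0,0],[0,0,0],[0,0,0],[0,0,0],[0,0,0]], slide=[[0,0,0],[0,0,0],[0,0,0],[0,0,0],[0,0,0]], gripper=[0,0,0,0,0])

```text
clock: 13.53
eef_pos: [0.5161, 0.1985, 0.3152]
tool_rot: [3.083, -0.566, 0.041]
force: [0.0, 0.2, -0.9]
grip_width: -0.001
grip_force: 0.0
```

```bash
python3 - <<'E'
from h import *
s=st();b=lidang();a=snap('top');w=snap('wrist')
c=np.array([.4925,.143]);A=np.c_[[-.935,.355],[-.355,-.935]]
for n,x in(('top',a),('side',b),('wrist',w)):
    C=cloud(x);I=x['image'].astype(int)
    B=(C[...,:2]-c)@A
    m=(I[...,0]>120)&(I[...,1]>90)&(I[...,2]<.55*I[...,1])&(abs(B[...,0])<.17)&(abs(B[...,1])<.1)&(C[...,2]>.12)&(C[...,2]<.22)
    if m.sum()>10:
        q=np.c_[B[m],C[m][:,2]];print(n,'pad',m.sum(),np.round((np.percentile(q,2,0)+np.percentile(q,98,0))/2,4),np.round(np.ptp(q,axis=0),3))
cv2.imwrite('pics/l1.png',cv2.resize(np.hstack([a['image'],b['image']])[:,:,::-1],(800,300)))
E
```

```text
{'clock': 13.533, 'q': [0.747, -0.076, 0.114, 0.025, -1.751, 0.465], 'eef_pos': [0.516, 0.199, 0.315], 'tool_rot': [3.083, -0.566, 0.041], 'force': [0.046, 0.18, -0.867], 'grip_width': -0.001, 'grip_force': 0.0}
[[0.935, -0.355, 0.024], [-0.355, -0.935, -0.012], [0.027, 0.002, -1.0]]
lid n 11015 x [-0.12   0.007  0.089] z [0.131 0.143 0.159] normal [-0.12   0.002 -0.993] median angle 0.15315715464669094 far 0.13568031672158787
side pad 353 [-0.1077  0.0008  0.1572] [0.027 0.061 0.009]
wrist pad 2177 [-0.1068  0.0017  0.1583] [0.025 0.06  0.008]
```

View pics/l1.png

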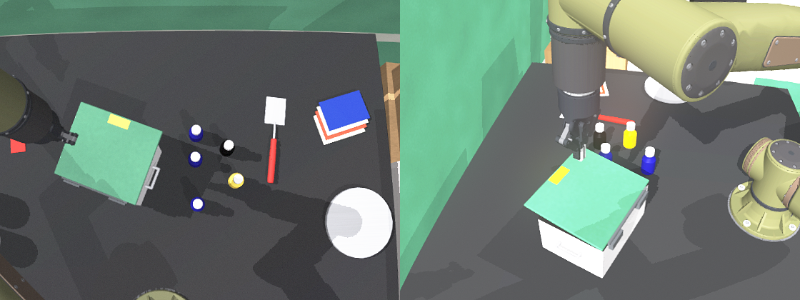

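The picture shows the lid ajar at 0.12, with the yellow pad at (119,121) in the top half and (559,175) in the side half. Move above the pad.

```bash
python3 - <<'E'
from h import *
c=np.array([.4925,.143]);bx=np.array([-.935,.355]);by=np.array([-.355,-.935])
t=np.r_[c-.107*bx+.001*by,.195];plan(t,orient(-20.8,0),5)
E
```

```text
n 5 dist [ 0.0761 -0.0944 -0.1202] rot [ 0.1 -1.5  0. ]
rot/row [0.03, -0.31, 0.0]
[[2.03, 1.22, 2.46], [2.04, 1.22, 2.45], [2.05, 1.22, 2.44], [2.07, 1.22, 2.43], [2.08, 1.22, 2.42]]
```

arm_command(delta_rot=[[0,-0.3,0],[0,-0.3,0],[0,-0.3,0],[0,-0.3,0],[0,-0.3,0]], slide=[[2.03,1.22,2.46],[2.04,1.22,2.45],[2.05,1.22,2.44],[2.07,1.22,2.43],[2.08,1.22,2.42]], gripper=[0,0,0,0,0])

```text
clock: 14.1
eef_pos: [0.5927, 0.1031, 0.194]
tool_rot: [3.088, -0.566, 0.0]
force: [1.6, -0.0, 0.3]
grip_width: 0.002
grip_force: 0.0
```

arm_command(delta_rot=[[0,0,0],[0,0,0],[0,0,0],[0,0,0],[0,0,0]], slide=[[0,0,0],[0,0,0.7],[0,0,0.7],[0,0,0.6],[0,0,0.3]], gripper=[0,0,0,0,0])

```text
clock: 14.52
eef_pos: [0.5919, 0.1049, 0.1718]
tool_rot: [3.089, -0.565, 0.001]
force: [-0.1, -0.5, -0.3]
grip_width: -0.001
grip_force: 0.0
```

arm_command(delta_rot=[[0,0,0],[0,0,0],[0,0,0],[0,0,0],[0,0,0]], slide=[[0,0,0],[0,0,0.1],[0,0,0.1],[0,0,0.1],[0,0,0.1]], gripper=[0,0,0,0,0])

```text
clock: 14.93
eef_pos: [0.5923, 0.1042, 0.1683]
tool_rot: [3.088, -0.566, 0.001]
force: [1.1, -0.2, -0.6]
grip_width: -0.005
grip_force: 0.0
```

arm_command(delta_rot=[[0,0,0],[0,0,0],[0,0,0],[0,0,0],[0,0,0]], slide=[[0,0,0.1],[0,0,0.1],[0,0,0.1],[0,0,0.1],[0,0,0.1]], gripper=[0,0,0,0,0])

```text
clock: 15.35
eef_pos: [0.5922, 0.104, 0.1629]
tool_rot: [3.088, -0.567, 0.0]
force: [-0.7, -0.4, 0.3]
grip_width: -0.003
grip_force: 0.0
```

arm_command(delta_rot=[[0,0,0],[0,0,0],[0,0,0],[0,0,0],[0,0,0]], slide=[[0,0,0.05],[0,0,0.05],[0,0,0.05],[0,0,0.05],[0,0,0.05]], gripper=[0,0,0,0,0])

```text
clock: 15.77
eef_pos: [0.5922, 0.104, 0.1605]
tool_rot: [3.088, -0.567, 0.0]
force: [0.4, -0.5, 0.7]
grip_width: -0.0
grip_force: 0.0
```

arm_command(delta_rot=[[0,0,0],[0,0,0],[0,0,0],[0,0,0],[0,0,0]], slide=[[0,0,0.05],[0,0,0.05],[0,0,0.05],[0,0,0.05],[0,0,0.05]], gripper=[0,0,0,0,0])

```text
clock: 16.18
eef_pos: [0.5924, 0.1039, 0.1585]
tool_rot: [3.088, -0.567, 0.001]
force: [-0.5, 0.7, 3.2]
grip_width: 0.0
grip_force: 1.3
```

arm_command(delta_rot=[[0,0,0],[0,0,0],[0,0,0],[0,0,0],[0,0,0]], slide=[[0,0,0.05],[0,0,0.05],[0,0,0.05],[0,0,0.05],[0,0,0.05]], gripper=[0,0,0,0,0])

```text
clock: 16.6
eef_pos: [0.5926, 0.1039, 0.1558]
tool_rot: [3.088, -0.567, 0.002]
force: [1.5, -0.4, 2.6]
grip_width: 0.002
grip_force: 1.4
```

arm_command(delta_rot=[[0,0,0],[0,0,0],[0,0,0],[0,0,0],[0,0,0]], slide=[[0,0,0.05],[0,0,0.05],[0,0,0.05],[0,0,0.05],[0,0,0.05]], gripper=[0,0,0,0,0])

```text
clock: 17.02
eef_pos: [0.5923, 0.104, 0.1532]
tool_rot: [3.088, -0.567, 0.001]
force: [0.9, -1.3, 6.0]
grip_width: -0.003
grip_force: 2.7
```

arm_command(delta_rot=[[0,0,0],[0,0,0],[0,0,0],[0,0,0],[0,0,0]], slide=[[0,0,0.05],[0,0,0.05],[0,0,0.05],[0,0,0.05],[0,0,0.05]], gripper=[0,0,0,0,0])

```text
clock: 17.43
eef_pos: [0.5926, 0.1039, 0.1516]
tool_rot: [3.088, -0.567, 0.003]
force: [0.9, -1.1, 6.3]
grip_width: -0.003
grip_force: 3.1
```

arm_command(delta_rot=[[0,0,0],[0,0,0],[0,0,0],[0,0,0],[0,0,0]], slide=[[0,0,0.04],[0,0,0.04],[0,0,0.04],[0,0,0.04],[0,0,0.04]], gripper=[0,0,0,0,0])

```text
clock: 17.85
eef_pos: [0.5928, 0.1038, 0.1495]
tool_rot: [3.088, -0.567, 0.003]
force: [2.2, -0.9, 4.5]
grip_width: -0.004
grip_force: 2.6
```

arm_command(delta_rot=[[0,0,0],[0,0,0],[0,0,0],[0,0,0],[0,0,0]], slide=[[0,0,0.04],[0,0,0.04],[0,0,0.04],[0,0,0.04],[0,0,0.04]], gripper=[0,0,0,0,0])

```text
clock: 18.27
eef_pos: [0.5924, 0.1039, 0.1468]
tool_rot: [3.088, -0.567, 0.001]
force: [2.1, -0.9, 4.0]
grip_width: 0.002
grip_force: 2.1
```

arm_command(delta_rot=[[0,0,0],[0,0,0],[0,0,0],[0,0,0],[0,0,0]], slide=[[0,0,0.04],[0,0,0.04],[0,0,0.04],[0,0,0.04],[0,0,0.04]], gripper=[0,0,0,0,0])

```text
clock: 18.68
eef_pos: [0.5922, 0.104, 0.1445]
tool_rot: [3.088, -0.567, 0.0]
force: [2.9, -1.2, 4.7]
grip_width: 0.002
grip_force: 2.0
```

arm_command(delta_rot=[[0,0,0],[0,0,0],[0,0,0],[0,0,0],[0,0,0]], slide=[[0,0,0.04],[0,0,0.04],[0,0,0.04],[0,0,0.04],[0,0,0.04]], gripper=[0,0,0,0,0])

```text
clock: 19.1
eef_pos: [0.5922, 0.1039, 0.1425]
tool_rot: [3.088, -0.567, 0.0]
force: [3.6, -0.7, 4.4]
grip_width: -0.003
grip_force: 2.0
```

arm_command(delta_rot=[[0,0,0],[0,0,0],[0,0,0],[0,0,0],[0,0,0]], slide=[[0,0,0.04],[0,0,0.04],[0,0,0.04],[0,0,0.04],[0,0,0.04]], gripper=[0,0,0,0,0])

```text
clock: 19.52
eef_pos: [0.5921, 0.104, 0.1403]
tool_rot: [3.088, -0.567, -0.0]
force: [2.1, -1.0, 3.3]
grip_width: 0.001
grip_force: 1.7
```

arm_command(delta_rot=[[0,0,0],[0,0,0],[0,0,0],[0,0,0],[0,0,0]], slide=[[0,0,0.04],[0,0,0.04],[0,0,0.04],[0,0,0.04],[0,0,0.04]], gripper=[0,0,0,0,0])

```text
clock: 19.93
eef_pos: [0.5916, 0.104, 0.1377]
tool_rot: [3.087, -0.567, -0.002]
force: [1.0, -0.2, 1.1]
grip_width: -0.002
grip_force: 0.3
```

arm_command(delta_rot=[[0,0,0],[0,0,0],[0,0,0],[0,0,0],[0,0,0]], slide=[[0,0,0.04],[0,0,0.04],[0,0,0.04],[0,0,0.04],[0,0,0.04]], gripper=[0,0,0,0,0])

```text
clock: 20.35
eef_pos: [0.592, 0.1039, 0.1362]
tool_rot: [3.087, -0.567, -0.001]
force: [-0.2, -0.2, 0.1]
grip_width: 0.002
grip_force: 0.0
```

```bash
python3 - <<'E'
from h import *
st();lidang()
E
```

```text
{'clock': 20.35, 'q': [0.508, 0.054, -0.074, 0.002, -1.444, 0.7], 'eef_pos': [0.592, 0.104, 0.136], 'tool_rot': [3.087, -0.567, -0.001], 'force': [-0.193, -0.206, 0.13], 'grip_width': 0.002, 'grip_force': 0.0}
[[0.935, -0.355, -0.001], [-0.355, -0.935, -0.002], [0.0, 0.003, -1.0]]
lid n 12161 x [-0.122 -0.005  0.088] z [0.13  0.133 0.137] normal [ 0.008 -0.     1.   ] median angle 0.03607979302957754 far 0.03119743808699394
```

arm_command(delta_rot=[[0,0,0],[0,0,0],[0,0,0],[0,0,0],[0,0,0]], slide=[[0,0,-0.3],[0,0,-1],[0,0,-2],[0,0,-2],[0,0,0]], gripper=[0,0,0,0,0])

```text
clock: 20.82
eef_pos: [0.5941, 0.1041, 0.1958]
tool_rot: [-3.09, 0.567, -0.012]
force: [-0.1, -0.4, 0.5]
grip_width: 0.001
grip_force: 0.0
```

arm_command(delta_rot=[[0,0,0],[0,0,0],[0,0,0],[0,0,0],[0,0,0]], slide=[[0,0,0],[0,0,0],[0,0,0],[0,0,0],[0,0,0]], gripper=[0,0,0,0,0])

```text
clock: 21.23
eef_pos: [0.592, 0.104, 0.1889]
tool_rot: [3.087, -0.567, -0.001]
force: [-0.2, -0.8, 0.4]
grip_width: 0.001
grip_force: 0.0
```

arm_command(delta_rot=[[0,0,0],[0,0,0],[0,0,0],[0,0,0],[0,0,0]], slide=[[0,0,0],[0,0,0],[0,0,0],[0,0,0],[0,0,0]], gripper=[0,0,0,0,0])

```text
clock: 21.65
eef_pos: [0.5922, 0.104, 0.1895]
tool_rot: [3.088, -0.567, 0.0]
force: [-0.4, -0.6, 0.7]
grip_width: 0.002
grip_force: 0.0
```

```bash
python3 - <<'E'
from h import *
lidang()
E
```

```text
lid n 12568 x [-0.123 -0.008  0.088] z [0.13  0.133 0.137] normal [ 0.008 -0.     1.   ] median angle 0.03496745725553053 far 0.030749101864294057
```

The lid stays shut at about 0.01 rad with the arm clear of it, so I'm handing in.

```bash
python3 - <<'E'
from rig import arm
print(arm.sign_off())
E
```

```text
the job is handed in; nothing more can be done
None
```

Job handed in at about 22 s on the clock: the blue bottle stands in the free well and the lid stays latched at about 0.01 rad; the highest force I read while pushing on the lid was about 6.5 N.

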